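# Rack the serving utensils in the steriliser tray

## Robot

A 6-joint arm with a two-finger parallel gripper is mounted at the origin on the work surface. World frame = base frame: x ahead of the robot, y to its left, z up, the work surface at z = 0. Lengths are in mm, angles in rad, forces in N, time in s.
With the tool pointing down it reaches from about 350 to 775 mm from the base axis. Payload 7.3 kg.
Tool frame: the origin (TCP) lies at the very end of the fingers, on their centre line; the grasp point (between the pads) lies 19 mm behind it; z points along the fingers, y is the line along which they close (so a half turn about z gives the same grasp; the last joint's range is limited). The gripper opens to 92 mm and grips with 3 to 60 N. Pads are 19 mm wide; open, the fingers measure 130 mm over their backs; the gripper's body (75 mm by 190 mm) begins 47 mm behind the grasp point.
Start: joints at [1.188, 0.342, 1.524, -0, 1.275, -0.146], TCP at [123.145, 510.373, 226.741] pointing down, gripper open.
Joint ranges: [-2.53, 2.53], [-0.77, 2.02], [0.04, 2.7], [-1, 4.14], [0.28, 2.66], [-3.11, 3.11]. Speed limits (rad/s): [2.57, 2.57, 3.14, 3.14, 3.14, 3.14].

## Interface

Orientations are given as [roll, pitch, yaw] about the fixed x, y, z axes, in that order (R = Rz(yaw) Ry(pitch) Rx(roll)).
In Python, from plant import bot gives the robot as it stands.
- The arm moves only by the tool send_rows, never from a script. Its argument "rows" is a list of rows, each an object of numbers: "x", "y", "z": the shift along the tool's x, y, z in units of 0.2 m (1.0 is 0.2 m); "ax", "ay", "az": the turn, a rotation vector about the tool's x, y, z in units of 60 degrees (1.0 is 60 degrees); "jaw": the opening, from -1 (shut) to 1 (fully open), so that 0 is half open. In form: [{"x": .., "y": .., "z": .., "ax": .., "ay": .., "az": .., "jaw": ..}, ...]. A call has exactly 10 rows; each row is the pose to reach, as a shift and turn from the pose commanded when the call began, along the tool's axes at that moment; what a row does not reach only later rows make up. A row lasts 1/8 s, in which the tool goes at most 62.5 mm and 10.7 degrees, less where a joint would pass 70% of its speed; a pose out of reach is approached as far as the arm can. A call with a number of a shift or a turn outside -1 to 1 is refused whole. A call with a gripper value outside its range is refused whole. The fingers move at their own pace and stop on an object; the grip force is fixed at half the most. Time passes only in rows, so rows that repeat a pose let the fingers close, or fill a call up. It gives the time, the measured TCP pose, the force, the opening and the grip force at its end, in the units of the state.
- bot.get_obs(): the state, without advancing time (a new reading comes with each control period).
- bot.capture(name): name is "side" or "top" or "wrist"; returns (picture, depth): 420x560x3 uint8, red, green, blue; 420x560 float32, mm along the optical axis (not along the pixel's ray), 0 where there is no reading.
- bot.camera_model(name): a dict with "vertical_fov" (degrees; the focal length in pixels is half the picture's height over the tangent of half this angle, whatever the lens; pixels are square), "cx", "cy" (the principal point, pixels), "R" (3x3) and "t" (3): a world point X has camera coordinates R X + t; the wrist camera has in their place "T_tool_cam" (4x4, takes a point from camera to tool coordinates, whose origin is the TCP and whose axes are the flange's). Camera axes: x right, y down, z forward; pixel columns grow to the right and rows downward; lengths in mm; the calibration is good to about 2 mm. A picture is of the moment at which its call begins: read the wrist's pose just before it. camera_model takes no time and is no camera call.
- bot.close_job(): hands the job in; it is judged then, once.
The state is a dict: "time": time; "joint_positions": joint angles; "dq": joint speeds; "tau": joint torques, N m; "tool_pos": TCP position; "tcp_rot": TCP orientation; "contact_force": force on the tool from outside, world axes, zero at the start; "moment": the same for the moment, N m; "grip_width": finger opening in mm; "finger_force": force on a finger pad.
Only numpy, scipy, OpenCV 4.12 (cv2) and the standard library are available. Lean on these libraries where they do the work, as an engineer would, in place of code of your own. Each camera call takes 0.05 s, during which the arm holds its last target. There are 200 camera calls.

## Task

Press the green release button so that the steriliser's tray pops out. Snap the red spoon's handle down into the red pair of spring clips and the blue spatula's handle into the blue pair, each roughly centred and fully seated, then push the tray home until it clicks and stays shut. Leave the meal box and the two jars where they stand.

Things in the scene. Friction and masses are not known exactly. Their poses are not given: they have to be found in the camera images.
- cabinet: Low steel utensil steriliser fixed to the counter, 230 mm deep (x), 320 mm wide (y), 104 mm high. Origin: centre of its underside. Its x axis points from the front (tray side, facing the robot) to the back, y to the left, z up. The round green button stands on its top at x = -70, y = -110 mm.
- release (a joint): Travel of the green button, m: 0 up, 0.010 fully down. It moves straight down on a spring, 2 N at first, 6 N fully down. It frees the tray when about 6 to 8 mm down; the tray then springs out by itself. The button also dips by itself as the tray clicks home.
- release_top (a point): Centre of the button's flat round top (diameter 32 mm), 130 mm above the counter when up. It moves with the button.
- tray (a joint): Travel of the tray out of the cabinet towards the robot, m: 0 latched shut, 0.155 fully out at its stop. A spring of 3 to 5 N always pushes it out. To latch, push it in to 0 or a little beyond (a stop lies at -0.004), against up to 18 N over the last 15 mm; let go before the click, it springs out again.
- tray_front (a point): Middle of the outer face of the tray's flat steel front panel (320 mm wide, 12 mm thick, from 9 to 97 mm above the counter), 50 mm above the counter and 131 mm in front of the cabinet's origin when shut. It moves with the tray; axes as the cabinet's. Tray floor: 23 mm above the counter.
- red_clips (a point): Where the middle of a seated handle's axis belongs in the red pair of clips, 68 mm above the counter; it moves with the tray, axes as the cabinet's. The seated handle lies along its y axis. Row nearer to the robot, 54 mm behind the front panel's inner face. The two clips, each 14 mm wide, stand at y = +38 and -38 mm, leaving the space between them for a gripper.
- blue_clips (a point): The same for the blue pair, 62 mm behind the red row, 43 mm in front of the cabinet when the tray is out. Every clip is two sprung jaws, open at the top: mouth about 32 mm wide, throat 12 mm, lips 8 mm above the seated axis, jaw tops 17 mm above it. A handle pressed straight down passes the lips with 10 to 15 N for the pair, then rests on a seat 9 mm below its axis.
- red_spoon: Serving spoon lying on the counter: round red handle 140 mm long, 18 mm in diameter, with rounded ends, and a steel bowl 51 mm across; 195 mm long overall, about 0.1 kg. Origin on the handle's axis at mid-handle (9 mm above the counter at the start); the x axis runs along the handle towards the bowl. In the clips the bowl may point left or right.
- blue_spatula: Slotted serving spatula lying on the counter: round blue handle 140 mm long, 18 mm in diameter, and a flat steel blade 50 by 52 mm; 195 mm long overall, about 0.1 kg. Origin on the handle's axis at mid-handle; the x axis runs along the handle towards the blade. In the clips the blade may point left or right.
- meal_box: Bystander: brown take-away meal box with a white lid, 145 x 115 x 48 mm, origin at the centre of its underside.
- sauce_jar: Bystander: amber glass jar, 70 mm in diameter, 90 mm high, origin at the centre of its underside.
- salad_jar: Bystander: pale salad jar, 80 mm in diameter, 85 mm high, origin at the centre of its underside.
There are look-alikes about, which are no part of the job. What is shaped like the red_spoon but orange or purple is not meant.

How it is judged:
By the outcome, as a careful person would: the job done as asked, in the order asked, and still so for the second after the job is handed in, with the robot touching nothing.
It also fails if it takes over 72 s, if anything falls off the work surface, if the arm or the gripper's body presses on something with over 40 N, if the wrist force passes 120 N, or if a joint passes its speed limit or range.

## Working session

There is one attempt and no reset: what is moved stays moved. The work goes in short steps, Python scripts to look and compute and a tool call to move; the robot and the scene stay as the last step left them, time stands still between calls to the robot, and variables do not carry over. Pictures are saved under pics/ and viewed, at most 10 in all, crops included, and the job is handed in when it is done.

Besides the shell and the picture viewer there is one more tool, called after "Emit:" as name(argument=value, ...), one argument or row to a line, values as JSON. send_rows: Moves the arm, as the interface text tells. Its arguments: {"type":"object","properties":{"rows":{"type":"array","items":{"type":"object","properties":{"x":{"type":"number","minimum":-1,"maximum":1},"y":{"type":"number","minimum":-1,"maximum":1},"z":{"type":"number","minimum":-1,"maximum":1},"ax":{"type":"number","minimum":-1,"maximum":1},"ay":{"type":"number","minimum":-1,"maximum":1},"az":{"type":"number","minimum":-1,"maximum":1},"jaw":{"type":"number"}}}}},"required":["rows"]}

```bash
mkdir -p pics; ls
cat > h.py <<'E'
import numpy as np,cv2
from plant import bot
def snap(n,f):
    im,d=bot.capture(n); cv2.imwrite(f'pics/{f}.png',im[:,:,::-1]); np.save(f'pics/{f}.npy',d); return im,d
def K(n):
    m=bot.camera_model(n); f=210/np.tan(np.radians(m['vertical_fov'])/2); return m,f
def px2w(n,u,v,z=None,d=None):
    m,f=K(n); R=np.array(m['R']);t=np.array(m['t']).ravel()
    r=np.array([(u-m['cx'])/f,(v-m['cy'])/f,1.])
    o=-R.T@t; w=R.T@r
    if z is not None: return o+w*(z-o[2])/w[2]
    return o+w*d
E
python3 - <<'E'
from h import *
a,d=snap('top','top0'); b,_=snap('side','side0')
print(bot.camera_model('top')); print(bot.camera_model('side')); print(bot.get_obs()); print(bot.camera_model('wrist'))
E
```

```text
pics
{'vertical_fov': 56.5125768035932, 'cx': 286.43568697261844, 'cy': 207.19071059297926, 'R': array([[ 0.01085646, -0.99982196,  0.01543306],
       [-0.99445452, -0.01241018, -0.10443269],
       [ 0.10460562, -0.0142137 , -0.99441221]]), 't': array([ -19.04071308,  512.75372248, 1117.13007235])}
{'vertical_fov': 55.74535720166659, 'cx': 279.61208861179273, 'cy': 214.61006695860948, 'R': array([[ 0.84926168, -0.52784868,  0.01141774],
       [-0.40152495, -0.65975814, -0.63521406],
       [ 0.34282985,  0.53487846, -0.77225173]]), 't': array([-417.95879283,  254.4252396 , 1081.9915425 ])}
{'time': 0.1, 'joint_positions': array([ 1.18798489e+00,  3.42634683e-01,  1.52490222e+00, -6.31824657e-06,
        1.27537527e+00, -1.46001494e-01]), 'dq': array([ 1.14994525e-03, -2.59904319e-04, -1.98073002e-03,  1.47605379e-03,
       -7.39534451e-04, -7.54244739e-05]), 'tau': array([ 2.66483643e-03, -4.32006741e+01, -2.44694781e+01,  7.19963992e-02,
        5.25870267e-02, -5.60752324e-05]), 'tool_pos': array([123.01648206, 510.02719601, 226.13070766]), 'tcp_rot': array([-3.14028629e+00, -1.85990891e-04,  2.90478443e+00]), 'contact_force': array([-0.390072  ,  0.33623839,  0.04724859]), 'moment': array([-0.01574284,  0.01387037, -0.01091889]), 'finger_force': 0.0, 'grip_width': 91.71749078104376}
{'vertical_fov': 59.321963886256654, 'cx': 273.7265870660902, 'cy': 213.40485640949376, 'T_tool_cam': array([[ 7.93871484e-04, -9.61502393e-01, -2.74795410e-01,
         7.44839729e+01],
       [ 9.99999618e-01,  6.63026481e-04,  5.69040190e-04,
        -2.84874222e-01],
       [-3.64936871e-04, -2.74795757e-01,  9.61502553e-01,
        -1.58695714e+02],
       [ 0.00000000e+00,  0.00000000e+00,  0.00000000e+00,
         1.00000000e+00]])}
```

View pics/top0.png

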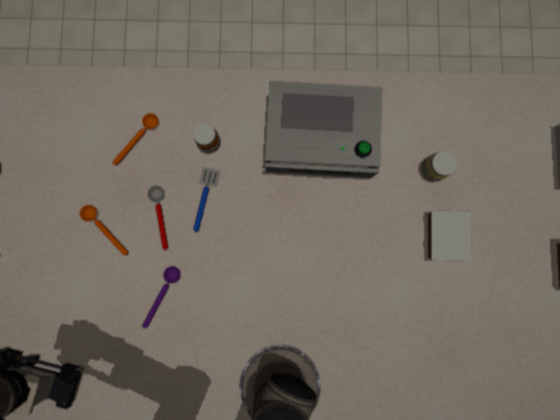

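View pics/side0.png

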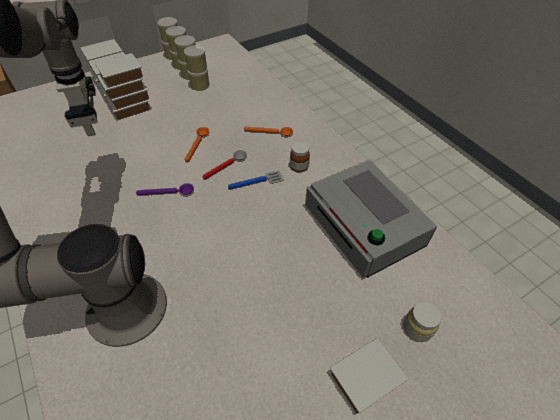

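The top picture shows the spoon candidates: red with steel bowl (156,193)–(166,249), two orange (150,121 and 89,213) and one purple (172,274). Red is the one meant, since its handle is red and its bowl is steel. The blue spatula is at (209,178)–(197,231). The cabinet's button is at (363,149), and the side view agrees.

Run:
```python
from h import *
im=cv2.imread('pics/top0.png'); d=np.load('pics/top0.npy')
c=im[100:260,120:400]; cv2.imwrite('pics/c0.png',cv2.resize(c,None,fx=2.8,fy=2.8,interpolation=cv2.INTER_CUBIC))
hsv=cv2.cvtColor(im,cv2.COLOR_BGR2HSV)
H,S,V=cv2.split(hsv)
for nm,m in (('red',((H<4)|(H>174))&(S>150)&(V>60)),('blue',(H>100)&(H<125)&(S>150)),('green',(H>45)&(H<85)&(S>120))):
    n,l,st,ce=cv2.connectedComponentsWithStats(m.astype(np.uint8))
    for i in range(1,n):
        if st[i,4]<60: continue
        r=cv2.minAreaRect(np.argwhere(l==i)[:,::-1].astype(np.float32)); b=cv2.boxPoints(r)
        z=9 if nm!='green' else 130
        mid=px2w('top',*ce[i],z=z)
        o=np.argsort(((b-b[0])**2).sum(1)); e1=(b[0]+b[o[1]])/2; e2=(b[o[2]]+b[o[3]])/2
        print(nm,st[i],ce[i].round(1),mid.round(1),px2w('top',*e1,z=z).round(1),px2w('top',*e2,z=z).round(1))
# cabinet top corners at z=104
for u,v in ((270,82),(382,87),(379,168),(265,161)): print((u,v),px2w('top',u,v,z=104).round(1))
for u,v in ((300,150),(320,150)): print(px2w('top',u,v,d=d[v,u]).round(1))
```

```text
red [156 204  12  45 228] [161.3 226.1] [454.4 354.7   9. ] [519.9 368.5   9. ] [389.7 341.1   9. ]
blue [194 187  14  44 194] [200.7 208.8] [507.  240.7   9. ] [443.6 253.9   9. ] [572.2 226.4   9. ]
green [357 142  14  12 130] [363.4 147.6] [ 667.5 -218.9  130. ] [ 667.4 -201.4  130. ] [ 667.9 -236.8  130. ]
(270, 82) [859.6  38.3 104. ]
(382, 87) [ 850.5 -278.9  104. ]
(379, 168) [ 617.2 -267.1  104. ]
(265, 161) [632.4  48.6 104. ]
[664.4 -47.8 105.7]
[ 666.8 -103.8   99.7]
```

View pics/c0.png

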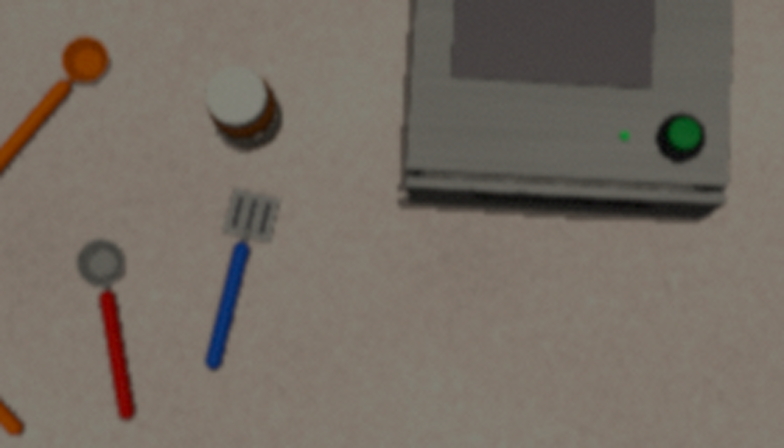

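The crop confirms the red spoon, left, with its handle (108,292)–(127,412), and the blue spatula at (243,243)–(213,365). Next I go to the button with the jaws closed.

```bash
cat >> h.py <<'E'
from scipy.spatial.transform import Rotation as Ro
def go(x,y,z,yaw):
    o=bot.get_obs(); R=Ro.from_euler('xyz',o['tcp_rot']); T=Ro.from_euler('xyz',[np.pi,0,yaw])
    s=R.inv().apply(np.array([x,y,z])-o['tool_pos'])/200; r=(R.inv()*T).as_rotvec()/np.radians(60)
    print('shift',s.round(3),'turn',r.round(3),'n',max(abs(np.r_[s,r])).round(2))
E
python3 -c "
from h import *
go(668,-219,150,2.905)"
```

```text
shift [-3.504 -2.904  0.384] turn [-0.001 -0.    -0.   ] n 3.5
```

Emit:
send_rows(
  rows=[
    {"x": -0.22, "y": -0.18, "z": 0, "jaw": -1},
    {"x": -0.44, "y": -0.36, "z": 0, "jaw": -1},
    {"x": -0.66, "y": -0.54, "z": 0, "jaw": -1},
    {"x": -0.87, "y": -0.72, "z": 0, "jaw": -1},
    {"x": -0.97, "y": -0.8, "z": 0, "jaw": -1},
    {"x": -0.97, "y": -0.8, "z": 0, "jaw": -1},
    {"x": -0.97, "y": -0.8, "z": 0, "jaw": -1},
    {"x": -0.97, "y": -0.8, "z": 0, "jaw": -1},
    {"x": -0.97, "y": -0.8, "z": 0, "jaw": -1},
    {"x": -0.97, "y": -0.8, "z": 0, "jaw": -1},
  ],
)

```text
schema error: expected keys x, y, z, ax, ay, az, jaw
```

Emit:
send_rows(
  rows=[
    {"x": -0.97, "y": -0.8, "z": 0, "jaw": -1},
    {"x": -0.97, "y": -0.8, "z": 0, "jaw": -1},
    {"x": -0.97, "y": -0.8, "z": 0, "jaw": -1},
    {"x": -0.97, "y": -0.8, "z": 0, "jaw": -1},
    {"x": -0.97, "y": -0.8, "z": 0, "jaw": -1},
    {"x": -0.97, "y": -0.8, "z": 0, "jaw": -1},
    {"x": -0.97, "y": -0.8, "z": 0, "jaw": -1},
    {"x": -0.97, "y": -0.8, "z": 0, "jaw": -1},
    {"x": -0.97, "y": -0.8, "z": 0, "jaw": -1},
    {"x": -0.97, "y": -0.8, "z": 0, "jaw": -1},
  ],
)

```text
schema error: expected keys x, y, z, ax, ay, az, jaw
```

Emit:
send_rows(
  rows=[
    {"x": -0.97, "y": -0.8, "z": 0, "jaw": -1},
    {"x": -0.97, "y": -0.8, "z": 0, "jaw": -1},
    {"x": -0.97, "y": -0.8, "z": 0, "jaw": -1},
    {"x": -0.97, "y": -0.8, "z": 0, "jaw": -1},
    {"x": -0.97, "y": -0.8, "z": 0, "jaw": -1},
    {"x": -0.97, "y": -0.8, "z": 0, "jaw": -1},
    {"x": -0.97, "y": -0.8, "z": 0, "jaw": -1},
    {"x": -0.97, "y": -0.8, "z": 0, "jaw": -1},
    {"x": -0.97, "y": -0.8, "z": 0, "jaw": -1},
    {"x": -0.97, "y": -0.8, "z": 0, "jaw": -1},
  ],
)

```text
schema error: expected keys x, y, z, ax, ay, az, jaw
```

```bash
python3 -c "
from h import *
go(668,-219,150,2.905);print(bot.get_obs()['time'])
go(668,-219,119,2.905)"
```

```text
shift [-3.504 -2.904  0.384] turn [-0.001 -0.    -0.   ] n 3.5
0.1
shift [-3.504 -2.903  0.539] turn [-0.001 -0.    -0.   ] n 3.5
```

All seven keys are needed in every row.

Emit:
send_rows(
  rows=[
    {"x": -0.97, "y": -0.8, "z": 0, "ax": 0, "ay": 0, "az": 0, "jaw": -1},
    {"x": -0.97, "y": -0.8, "z": 0, "ax": 0, "ay": 0, "az": 0, "jaw": -1},
    {"x": -0.97, "y": -0.8, "z": 0, "ax": 0, "ay": 0, "az": 0, "jaw": -1},
    {"x": -0.97, "y": -0.8, "z": 0, "ax": 0, "ay": 0, "az": 0, "jaw": -1},
    {"x": -0.97, "y": -0.8, "z": 0, "ax": 0, "ay": 0, "az": 0, "jaw": -1},
    {"x": -0.97, "y": -0.8, "z": 0, "ax": 0, "ay": 0, "az": 0, "jaw": -1},
    {"x": -0.97, "y": -0.8, "z": 0, "ax": 0, "ay": 0, "az": 0, "jaw": -1},
    {"x": -0.97, "y": -0.8, "z": 0, "ax": 0, "ay": 0, "az": 0, "jaw": -1},
    {"x": -0.97, "y": -0.8, "z": 0, "ax": 0, "ay": 0, "az": 0, "jaw": -1},
    {"x": -0.97, "y": -0.8, "z": 0, "ax": 0, "ay": 0, "az": 0, "jaw": -1},
  ],
)

```text
time: 1.35
tool_pos: [273.9, 309.6, 226.7]
tcp_rot: [3.142, -0.0, 2.906]
contact_force: [0.5, 0.9, 0.8]
grip_width: 0.8
finger_force: 0.0
```

Emit:
send_rows(
  rows=[
    {"x": -0.97, "y": -0.8, "z": 0, "ax": 0, "ay": 0, "az": 0, "jaw": -1},
    {"x": -0.97, "y": -0.8, "z": 0, "ax": 0, "ay": 0, "az": 0, "jaw": -1},
    {"x": -0.97, "y": -0.8, "z": 0, "ax": 0, "ay": 0, "az": 0, "jaw": -1},
    {"x": -0.97, "y": -0.8, "z": 0, "ax": 0, "ay": 0, "az": 0, "jaw": -1},
    {"x": -0.97, "y": -0.8, "z": 0, "ax": 0, "ay": 0, "az": 0, "jaw": -1},
    {"x": -0.97, "y": -0.8, "z": 0, "ax": 0, "ay": 0, "az": 0, "jaw": -1},
    {"x": -0.97, "y": -0.8, "z": 0, "ax": 0, "ay": 0, "az": 0, "jaw": -1},
    {"x": -0.97, "y": -0.8, "z": 0, "ax": 0, "ay": 0, "az": 0, "jaw": -1},
    {"x": -0.97, "y": -0.8, "z": 0, "ax": 0, "ay": 0, "az": 0, "jaw": -1},
    {"x": -0.97, "y": -0.8, "z": 0, "ax": 0, "ay": 0, "az": 0, "jaw": -1},
  ],
)

```text
time: 2.6
tool_pos: [425.1, 108.7, 226.8]
tcp_rot: [3.141, 0.0, 2.906]
contact_force: [0.7, -0.8, 0.3]
grip_width: 0.5
finger_force: 0.0
```

Emit:
send_rows(
  rows=[
    {"x": -0.97, "y": -0.8, "z": 0, "ax": 0, "ay": 0, "az": 0, "jaw": -1},
    {"x": -0.97, "y": -0.8, "z": 0, "ax": 0, "ay": 0, "az": 0, "jaw": -1},
    {"x": -0.97, "y": -0.8, "z": 0, "ax": 0, "ay": 0, "az": 0, "jaw": -1},
    {"x": -0.97, "y": -0.8, "z": 0, "ax": 0, "ay": 0, "az": 0, "jaw": -1},
    {"x": -0.97, "y": -0.8, "z": 0, "ax": 0, "ay": 0, "az": 0, "jaw": -1},
    {"x": -0.97, "y": -0.8, "z": 0, "ax": 0, "ay": 0, "az": 0, "jaw": -1},
    {"x": -0.97, "y": -0.8, "z": 0, "ax": 0, "ay": 0, "az": 0, "jaw": -1},
    {"x": -0.97, "y": -0.8, "z": 0, "ax": 0, "ay": 0, "az": 0, "jaw": -1},
    {"x": -0.97, "y": -0.8, "z": 0, "ax": 0, "ay": 0, "az": 0, "jaw": -1},
    {"x": -0.97, "y": -0.8, "z": 0, "ax": 0, "ay": 0, "az": 0, "jaw": -1},
  ],
)

```text
time: 3.85
tool_pos: [576.2, -92.4, 226.9]
tcp_rot: [3.142, 0.0, 2.905]
contact_force: [0.5, -0.5, -0.6]
grip_width: 0.2
finger_force: 0.0
```

```bash
python3 -c "
from h import *
go(668,-219,150,2.905);print(bot.get_obs()['time'])
go(668,-219,119,2.905)"
```

```text
shift [-0.594 -0.508  0.385] turn [0. 0. 0.] n 0.59
3.85
shift [-0.594 -0.508  0.54 ] turn [0. 0. 0.] n 0.59
```

Emit:
send_rows(
  rows=[
    {"x": -0.594, "y": -0.508, "z": 0.2, "ax": 0, "ay": 0, "az": 0, "jaw": -1},
    {"x": -0.594, "y": -0.508, "z": 0.35, "ax": 0, "ay": 0, "az": 0, "jaw": -1},
    {"x": -0.594, "y": -0.508, "z": 0.35, "ax": 0, "ay": 0, "az": 0, "jaw": -1},
    {"x": -0.594, "y": -0.508, "z": 0.4, "ax": 0, "ay": 0, "az": 0, "jaw": -1},
    {"x": -0.594, "y": -0.508, "z": 0.45, "ax": 0, "ay": 0, "az": 0, "jaw": -1},
    {"x": -0.594, "y": -0.508, "z": 0.48, "ax": 0, "ay": 0, "az": 0, "jaw": -1},
    {"x": -0.594, "y": -0.508, "z": 0.51, "ax": 0, "ay": 0, "az": 0, "jaw": -1},
    {"x": -0.594, "y": -0.508, "z": 0.535, "ax": 0, "ay": 0, "az": 0, "jaw": -1},
    {"x": -0.594, "y": -0.508, "z": 0.535, "ax": 0, "ay": 0, "az": 0, "jaw": -1},
    {"x": -0.594, "y": -0.508, "z": 0.535, "ax": 0, "ay": 0, "az": 0, "jaw": -1},
  ],
)

```text
time: 5.1
tool_pos: [668.1, -218.4, 120.7]
tcp_rot: [3.141, 0.001, 2.905]
contact_force: [-1.8, 3.9, 6.7]
grip_width: 0.9
finger_force: 2.8
```

Run:
```python
from h import *
im,d=snap('top','top1')
cv2.imwrite('pics/c1.png',cv2.resize(im[60:300,130:450,::-1],None,fx=2.4,fy=2.4,interpolation=cv2.INTER_CUBIC))
go(454.5,355,200,3.349)
```

```text
shift [ 1.709  2.538 -0.395] turn [ 0.001  0.001 -0.424] n 2.54
```

View pics/c1.png

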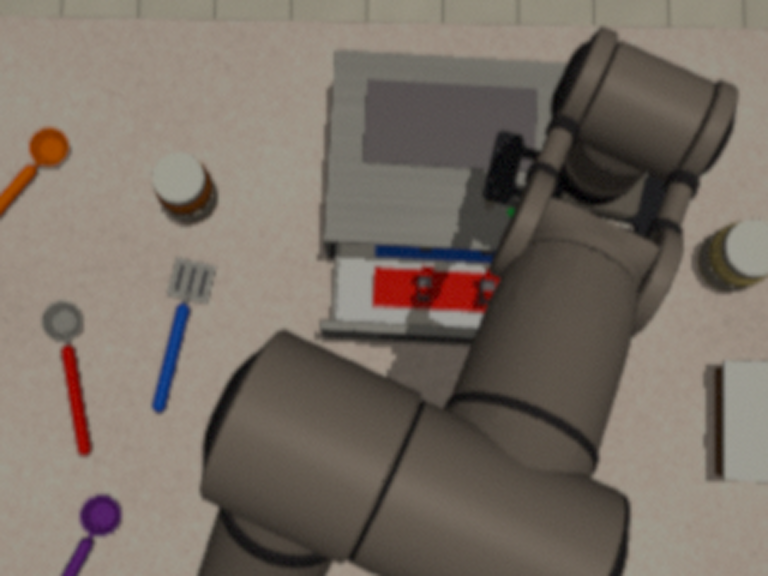

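The tray is coming out: the white liner, red row and blue row are visible at (425,285). Next I lift and go to the red spoon.

Emit:
send_rows(
  rows=[
    {"x": 0, "y": 0, "z": -0.2, "ax": 0, "ay": 0, "az": 0, "jaw": -1},
    {"x": 0.2, "y": 0.3, "z": -0.4, "ax": 0, "ay": 0, "az": 0, "jaw": -1},
    {"x": 0.65, "y": 0.96, "z": -0.4, "ax": 0, "ay": 0, "az": 0, "jaw": -1},
    {"x": 0.65, "y": 0.96, "z": -0.4, "ax": 0, "ay": 0, "az": 0, "jaw": -1},
    {"x": 0.65, "y": 0.96, "z": -0.4, "ax": 0, "ay": 0, "az": 0, "jaw": -1},
    {"x": 0.65, "y": 0.96, "z": -0.4, "ax": 0, "ay": 0, "az": 0, "jaw": -1},
    {"x": 0.65, "y": 0.96, "z": -0.4, "ax": 0, "ay": 0, "az": 0, "jaw": -1},
    {"x": 0.65, "y": 0.96, "z": -0.4, "ax": 0, "ay": 0, "az": 0, "jaw": 0.1},
    {"x": 0.65, "y": 0.96, "z": -0.4, "ax": 0, "ay": 0, "az": 0, "jaw": 0.1},
    {"x": 0.65, "y": 0.96, "z": -0.4, "ax": 0, "ay": 0, "az": 0, "jaw": 0.1},
  ],
)

```text
time: 6.4
tool_pos: [586.8, -3.0, 199.4]
tcp_rot: [3.142, -0.0, 2.904]
contact_force: [1.0, -0.6, -0.2]
grip_width: 25.6
finger_force: 0.0
```

Emit:
send_rows(
  rows=[
    {"x": 0.65, "y": 0.96, "z": 0, "ax": 0, "ay": 0, "az": 0, "jaw": 0.1},
    {"x": 0.65, "y": 0.96, "z": 0, "ax": 0, "ay": 0, "az": 0, "jaw": 0.1},
    {"x": 0.65, "y": 0.96, "z": 0, "ax": 0, "ay": 0, "az": 0, "jaw": 0.1},
    {"x": 0.65, "y": 0.96, "z": 0, "ax": 0, "ay": 0, "az": 0, "jaw": 0.1},
    {"x": 0.65, "y": 0.96, "z": 0, "ax": 0, "ay": 0, "az": -0.42, "jaw": 0.1},
    {"x": 0.65, "y": 0.96, "z": 0, "ax": 0, "ay": 0, "az": -0.42, "jaw": 0.1},
    {"x": 0.65, "y": 0.96, "z": 0, "ax": 0, "ay": 0, "az": -0.42, "jaw": 0.1},
    {"x": 0.65, "y": 0.96, "z": 0, "ax": 0, "ay": 0, "az": -0.42, "jaw": 0.1},
    {"x": 0.65, "y": 0.96, "z": 0, "ax": 0, "ay": 0, "az": -0.42, "jaw": 0.1},
    {"x": 0.65, "y": 0.96, "z": 0, "ax": 0, "ay": 0, "az": -0.42, "jaw": 0.1},
  ],
)

```text
time: 7.65
tool_pos: [505.3, 214.8, 199.7]
tcp_rot: [3.141, 0.0, -2.94]
contact_force: [-1.4, 0.2, -0.2]
grip_width: 50.1
finger_force: 0.0
```

Run:
```python
from h import *
im,d=snap('top','top2')
cv2.imwrite('pics/c2.png',cv2.resize(im[80:260,250:400,::-1],None,fx=3.2,fy=3.2,interpolation=cv2.INTER_CUBIC))
go(454.5,355,120,3.349);go(454.5,355,2.5,3.349);print(bot.get_obs()['tool_pos'])
```

```text
shift [0.108 0.738 0.399] turn [ 0.     0.    -0.005] n 0.74
shift [0.108 0.738 0.986] turn [ 0.     0.    -0.005] n 0.99
[505.33588681 214.7781658  199.71373661]
```

View pics/c2.png

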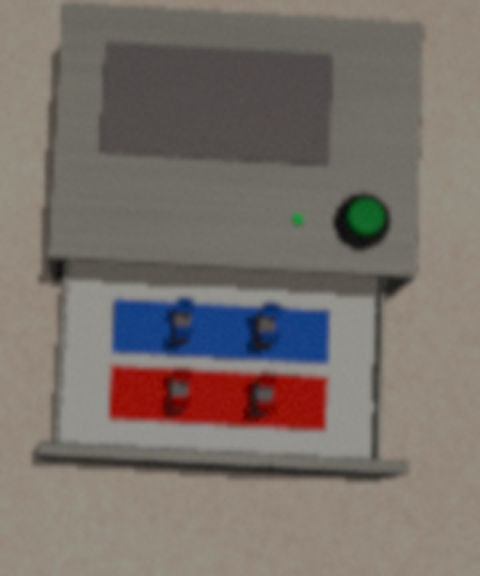

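The tray is fully out, with the blue clips at crop (181,320) and (266,327) and the red at (178,390) and (262,396). Next I hover over the red handle and check with the wrist camera.

Emit:
send_rows(
  rows=[
    {"x": 0.108, "y": 0.738, "z": 0.4, "ax": 0, "ay": 0, "az": 0, "jaw": 0.1},
    {"x": 0.108, "y": 0.738, "z": 0.4, "ax": 0, "ay": 0, "az": 0, "jaw": 0.1},
    {"x": 0.108, "y": 0.738, "z": 0.4, "ax": 0, "ay": 0, "az": 0, "jaw": 0.1},
    {"x": 0.108, "y": 0.738, "z": 0.4, "ax": 0, "ay": 0, "az": 0, "jaw": 0.1},
    {"x": 0.108, "y": 0.738, "z": 0.4, "ax": 0, "ay": 0, "az": 0, "jaw": 0.1},
    {"x": 0.108, "y": 0.738, "z": 0.4, "ax": 0, "ay": 0, "az": 0, "jaw": 0.1},
    {"x": 0.108, "y": 0.738, "z": 0.4, "ax": 0, "ay": 0, "az": 0, "jaw": 0.1},
    {"x": 0.108, "y": 0.738, "z": 0.4, "ax": 0, "ay": 0, "az": 0, "jaw": 0.1},
    {"x": 0.108, "y": 0.738, "z": 0.4, "ax": 0, "ay": 0, "az": 0, "jaw": 0.1},
    {"x": 0.108, "y": 0.738, "z": 0.4, "ax": 0, "ay": 0, "az": 0, "jaw": 0.1},
  ],
)

```text
time: 8.95
tool_pos: [454.4, 355.0, 119.8]
tcp_rot: [3.142, 0.0, -2.939]
contact_force: [-0.3, 0.2, 1.8]
grip_width: 50.3
finger_force: 0.0
```

```bash
cat >> h.py <<'E'
def wray(u,v,z,o):
    m,f=K('wrist'); T=np.array(m['T_tool_cam']); R=Ro.from_euler('xyz',o['tcp_rot'])
    c=o['tool_pos']+R.apply(T[:3,3]); w=R.apply(T[:3,:3]@np.array([(u-m['cx'])/f,(v-m['cy'])/f,1.]))
    return c+w*(z-c[2])/w[2]
def whandle(col,f,z=9,mina=400):
    o=bot.get_obs(); im,d=snap('wrist',f); H,S,V=cv2.split(cv2.cvtColor(im,cv2.COLOR_RGB2HSV))
    m=(((H<4)|(H>174)) if col=='red' else (H>100)&(H<125))&(S>150)&(V>50)
    n,l,st,ce=cv2.connectedComponentsWithStats(m.astype(np.uint8))
    for i in range(1,n):
        if st[i,4]<mina: continue
        b=cv2.boxPoints(cv2.minAreaRect(np.argwhere(l==i)[:,::-1].astype(np.float32)))
        q=np.argsort(((b-b[0])**2).sum(1)); e=[(b[0]+b[q[1]])/2,(b[q[2]]+b[q[3]])/2]
        a,c=[wray(*p,z,o) for p in e]
        print(col,st[i],a.round(1),c.round(1),'mid',((a+c)/2).round(1),'len',np.linalg.norm(a-c).round(1),'ang',np.arctan2(*(c-a)[1::-1]).round(3))
E
python3 - <<'E'
from h import *
for u,v in ((306.6,180),(333.1,182.2),(305.6,201.9),(331.9,203.75)): print(px2w('top',u,v,z=82).round(1))
whandle('red','w0')
E
```

```text
[584.7 -68.1  82. ]
[ 579.4 -142.7   82. ]
[522.7 -65.6  82. ]
[ 518.4 -139.2   82. ]
red [ 260  113   24  180 3910] [385.1 339.2   9. ] [522.  367.2   9. ] mid [453.5 353.2   9. ] len 139.8 ang 0.202
```

View pics/w0.png

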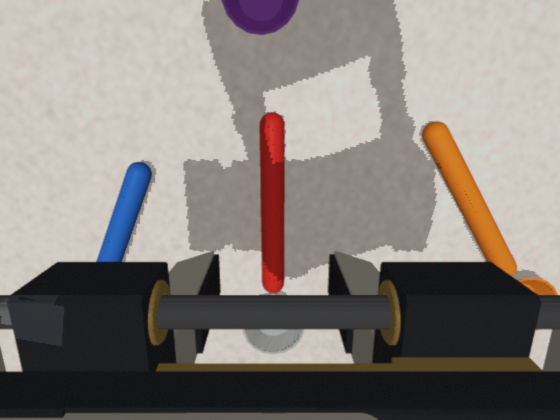

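The wrist view shows the red handle centred between the fingers, (272,115)–(273,290), with the bowl below it. Next I descend and grip.

Emit:
send_rows(
  rows=[
    {"x": 0.005, "y": -0.006, "z": 0.3, "ax": 0, "ay": 0, "az": 0, "jaw": 0.1},
    {"x": 0.005, "y": -0.006, "z": 0.5, "ax": 0, "ay": 0, "az": 0, "jaw": 0.1},
    {"x": 0.005, "y": -0.006, "z": 0.55, "ax": 0, "ay": 0, "az": 0, "jaw": 0.1},
    {"x": 0.005, "y": -0.006, "z": 0.585, "ax": 0, "ay": 0, "az": 0, "jaw": 0.1},
    {"x": 0.005, "y": -0.006, "z": 0.585, "ax": 0, "ay": 0, "az": 0, "jaw": 0.1},
    {"x": 0.005, "y": -0.006, "z": 0.585, "ax": 0, "ay": 0, "az": 0, "jaw": -1},
    {"x": 0.005, "y": -0.006, "z": 0.585, "ax": 0, "ay": 0, "az": 0, "jaw": -1},
    {"x": 0.005, "y": -0.006, "z": 0.585, "ax": 0, "ay": 0, "az": 0, "jaw": -1},
    {"x": 0.005, "y": -0.006, "z": 0.585, "ax": 0, "ay": 0, "az": 0, "jaw": -1},
    {"x": 0.005, "y": -0.006, "z": 0.585, "ax": 0, "ay": 0, "az": 0, "jaw": -1},
  ],
)

```text
time: 10.25
tool_pos: [453.7, 353.8, 3.0]
tcp_rot: [3.141, 0.0, -2.939]
contact_force: [-0.5, -0.1, 2.7]
grip_width: 17.1
finger_force: 30.0
```

Run:
```python
from h import *
go(521.5,-102.4,140,3.344);go(521.5,-102.4,140,1.523)
```

```text
shift [ 0.128 -2.302 -0.686] turn [0.    0.    0.001] n 2.3
shift [ 0.128 -2.302 -0.686] turn [0.   0.   1.74] n 2.3
```

Gripped at 17 mm with 30 N on the pads. Now I lift and carry it over the tray.

Emit:
send_rows(
  rows=[
    {"x": 0, "y": 0, "z": -0.3, "ax": 0, "ay": 0, "az": 0, "jaw": -1},
    {"x": 0, "y": 0, "z": -0.6, "ax": 0, "ay": 0, "az": 0, "jaw": -1},
    {"x": 0, "y": -0.2, "z": -0.7, "ax": 0, "ay": 0, "az": 0, "jaw": -1},
    {"x": 0.04, "y": -0.45, "z": -0.7, "ax": 0, "ay": 0, "az": 0.1, "jaw": -1},
    {"x": 0.04, "y": -0.7, "z": -0.7, "ax": 0, "ay": 0, "az": 0.24, "jaw": -1},
    {"x": 0.04, "y": -0.99, "z": -0.7, "ax": 0, "ay": 0, "az": 0.38, "jaw": -1},
    {"x": 0.04, "y": -0.99, "z": -0.7, "ax": 0, "ay": 0, "az": 0.52, "jaw": -1},
    {"x": 0.04, "y": -0.99, "z": -0.7, "ax": 0, "ay": 0, "az": 0.66, "jaw": -1},
    {"x": 0.04, "y": -0.99, "z": -0.7, "ax": 0, "ay": 0, "az": 0.8, "jaw": -1},
    {"x": 0.04, "y": -0.99, "z": -0.7, "ax": 0, "ay": 0, "az": 0.8, "jaw": -1},
  ],
)

```text
time: 11.5
tool_pos: [485.5, 158.1, 142.5]
tcp_rot: [-3.141, -0.0, 2.508]
contact_force: [0.1, 0.1, -0.9]
grip_width: 16.8
finger_force: 30.0
```

Run:
```python
from h import *
go(521.5,-102.4,140,1.523)
```

```text
shift [-0.916 -0.943  0.013] turn [-0.    -0.     0.941] n 0.94
```

Emit:
send_rows(
  rows=[
    {"x": -0.2, "y": -0.2, "z": 0, "ax": 0, "ay": 0, "az": 0.15, "jaw": -1},
    {"x": -0.4, "y": -0.4, "z": 0, "ax": 0, "ay": 0, "az": 0.3, "jaw": -1},
    {"x": -0.6, "y": -0.62, "z": 0, "ax": 0, "ay": 0, "az": 0.45, "jaw": -1},
    {"x": -0.8, "y": -0.83, "z": 0, "ax": 0, "ay": 0, "az": 0.6, "jaw": -1},
    {"x": -0.916, "y": -0.943, "z": 0, "ax": 0, "ay": 0, "az": 0.75, "jaw": -1},
    {"x": -0.916, "y": -0.943, "z": 0, "ax": 0, "ay": 0, "az": 0.941, "jaw": -1},
    {"x": -0.916, "y": -0.943, "z": 0, "ax": 0, "ay": 0, "az": 0.941, "jaw": -1},
    {"x": -0.916, "y": -0.943, "z": 0, "ax": 0, "ay": 0, "az": 0.941, "jaw": -1},
    {"x": -0.916, "y": -0.943, "z": 0, "ax": 0, "ay": 0, "az": 0.941, "jaw": -1},
    {"x": -0.916, "y": -0.943, "z": 0, "ax": 0, "ay": 0, "az": 0.941, "jaw": -1},
  ],
)

```text
time: 12.75
tool_pos: [521.4, -101.9, 142.8]
tcp_rot: [3.141, -0.0, 1.524]
contact_force: [0.3, 0.4, -1.1]
grip_width: 17.1
finger_force: 30.0
```

Run:
```python
from h import *
print(bot.get_obs()['tool_pos'],bot.get_obs()['tcp_rot'])
im,d=snap('wrist','w1')
t,_=snap('top','top3')
a=cv2.resize(t[140:240,270:390],(440,367),interpolation=cv2.INTER_CUBIC)
cv2.imwrite('pics/w1b.png',np.vstack([np.hstack([im[:,:400][:367],a[:, :400]])])[:,:,::-1])
```

```text
[ 521.44803013 -101.9198978   142.78267564] [ 3.14146240e+00 -6.64419066e-05  1.52356843e+00]
```

View pics/w1.png

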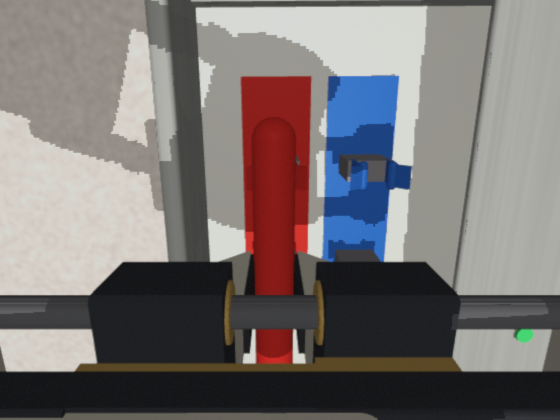

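The wrist view shows the red handle lying over the red strip (242–311), hiding the red clips. The left blue clip's top spans (340–386, 157). Next I check the lateral offset from these.

Run:
```python
from h import *
o=bot.get_obs(); d=np.load('pics/w1.npy')
for n,u,v,z in (('redplateTL',242,77,24),('TR',311,77,24),('bluTL',328,76,24),('TR',398,76,24),('blueclip L',340,157,85),('R',386,157,85)): print(n,wray(u,v,z,o).round(1),d[v+4,u],)
print(wray(272,122,149-0,o))
R=Ro.from_euler('xyz',[0,0,-.048])
for lx,ly in ((-220,0),(-158,0),(-158,38)): print(R.apply([lx,ly,0])+[742,-113,0])
go(521.5,-102.4,61,1.523)
```

```text
redplateTL [503.1  -6.   24. ] 262.227
TR [551.9  -8.3  24. ] 260.87253
bluTL [563.9  -8.3  24. ] 261.99344
TR [613.4 -10.6  24. ] 260.62387
blueclip L [561.9 -57.6  85. ] 268.98096
R [588.8 -58.9  85. ] 239.9264
[523.462471   -33.69437648 149.        ]
[ 522.25339134 -102.44405457    0.        ]
[ 584.18198106 -105.41891192    0.        ]
[586.00528072 -67.46267952   0.        ]
shift [-0.002  0.     0.409] turn [ 0. -0. -0.] n 0.41
```

Plate centres agree with the model to within 1 mm (red row x≈522.5, blue x≈584). Next I press the handle in.

Emit:
send_rows(
  rows=[
    {"x": 0, "y": 0.005, "z": 0.15, "ax": 0, "ay": 0, "az": 0, "jaw": -1},
    {"x": 0, "y": 0.005, "z": 0.25, "ax": 0, "ay": 0, "az": 0, "jaw": -1},
    {"x": 0, "y": 0.005, "z": 0.3, "ax": 0, "ay": 0, "az": 0, "jaw": -1},
    {"x": 0, "y": 0.005, "z": 0.33, "ax": 0, "ay": 0, "az": 0, "jaw": -1},
    {"x": 0, "y": 0.005, "z": 0.35, "ax": 0, "ay": 0, "az": 0, "jaw": -1},
    {"x": 0, "y": 0.005, "z": 0.37, "ax": 0, "ay": 0, "az": 0, "jaw": -1},
    {"x": 0, "y": 0.005, "z": 0.385, "ax": 0, "ay": 0, "az": 0, "jaw": -1},
    {"x": 0, "y": 0.005, "z": 0.4, "ax": 0, "ay": 0, "az": 0, "jaw": -1},
    {"x": 0, "y": 0.005, "z": 0.41, "ax": 0, "ay": 0, "az": 0, "jaw": -1},
    {"x": 0, "y": 0.005, "z": 0.41, "ax": 0, "ay": 0, "az": 0, "jaw": -1},
  ],
)

```text
time: 14.1
tool_pos: [523.1, -102.6, 61.8]
tcp_rot: [3.14, 0.0, 1.522]
contact_force: [-1.9, 0.9, 7.9]
grip_width: 17.2
finger_force: 30.0
```

Emit:
send_rows(
  rows=[
    {"x": 0, "y": 0, "z": 0, "ax": 0, "ay": 0, "az": 0, "jaw": -0.3},
    {"x": 0, "y": 0, "z": 0, "ax": 0, "ay": 0, "az": 0, "jaw": -0.3},
    {"x": 0, "y": 0, "z": 0, "ax": 0, "ay": 0, "az": 0, "jaw": -0.3},
    {"x": 0, "y": 0, "z": -0.1, "ax": 0, "ay": 0, "az": 0, "jaw": -0.3},
    {"x": 0, "y": 0, "z": -0.2, "ax": 0, "ay": 0, "az": 0, "jaw": -0.3},
    {"x": 0, "y": 0, "z": -0.2, "ax": 0, "ay": 0, "az": 0, "jaw": -1},
    {"x": 0, "y": 0, "z": -0.2, "ax": 0, "ay": 0, "az": 0, "jaw": -1},
    {"x": 0, "y": 0, "z": -0.2, "ax": 0, "ay": 0, "az": 0, "jaw": -1},
    {"x": 0, "y": 0, "z": -0.14, "ax": 0, "ay": 0, "az": 0, "jaw": -1},
    {"x": 0, "y": 0, "z": -0.11, "ax": 0, "ay": 0, "az": 0, "jaw": -1},
  ],
)

```text
time: 15.35
tool_pos: [521.7, -102.1, 81.2]
tcp_rot: [-3.14, -0.001, 1.521]
contact_force: [0.6, 0.2, 0.0]
grip_width: 0.6
finger_force: 0.0
```

```bash
python3 -c "
from h import *
o=bot.get_obs();print(o['tool_pos'],o['contact_force'])"
```

```text
[ 521.71514441 -102.13563563   81.23961392] [0.55661168 0.19497976 0.02222392]
```

Emit:
send_rows(
  rows=[
    {"x": 0, "y": 0, "z": 0.015, "ax": 0, "ay": 0, "az": 0, "jaw": -1},
    {"x": 0, "y": 0, "z": 0.03, "ax": 0, "ay": 0, "az": 0, "jaw": -1},
    {"x": 0, "y": 0, "z": 0.033, "ax": 0, "ay": 0, "az": 0, "jaw": -1},
    {"x": 0, "y": 0, "z": 0.033, "ax": 0, "ay": 0, "az": 0, "jaw": -1},
    {"x": 0, "y": 0, "z": -0.1, "ax": 0, "ay": 0, "az": 0, "jaw": -1},
    {"x": 0, "y": 0, "z": -0.4, "ax": 0, "ay": 0, "az": 0, "jaw": -1},
    {"x": 0.2, "y": -0.05, "z": -0.5, "ax": 0, "ay": 0, "az": 0, "jaw": -1},
    {"x": 0.5, "y": -0.05, "z": -0.5, "ax": 0, "ay": 0, "az": 0, "jaw": -1},
    {"x": 0.8, "y": -0.05, "z": -0.5, "ax": 0, "ay": 0, "az": -0.1, "jaw": -1},
    {"x": 0.98, "y": -0.05, "z": -0.5, "ax": 0, "ay": 0, "az": -0.27, "jaw": -1},
  ],
)

```text
time: 16.6
tool_pos: [521.9, 96.4, 183.0]
tcp_rot: [3.141, -0.0, 1.811]
contact_force: [0.2, 0.1, -0.5]
grip_width: 0.4
finger_force: 0.0
```

Run:
```python
from h import *
o=bot.get_obs();print(o['tool_pos'],o['tcp_rot'])
go(508,240.5,130,2.931)
im,d=snap('top','top4'); 
for k in ((300,170),):pass
H,S,V=cv2.split(cv2.cvtColor(im,cv2.COLOR_RGB2HSV))
s,ds=snap('side','side4')
a=cv2.resize(im[150:230,270:390],(540,360),interpolation=cv2.INTER_CUBIC); b=cv2.resize(s[170:290,260:440],(540,360),interpolation=cv2.INTER_CUBIC)
cv2.imwrite('pics/c4.png',cv2.resize(np.vstack([a,b]),None,fx=.83,fy=.83)[:,:,::-1])
```

```text
[521.91745844  96.43256038 183.01939316] [ 3.14067319e+00 -2.72835412e-04  1.81092232e+00]
shift [0.716 0.103 0.265] turn [ 1.00e-03  0.00e+00 -1.07e+00] n 1.07
```

View pics/c4.png

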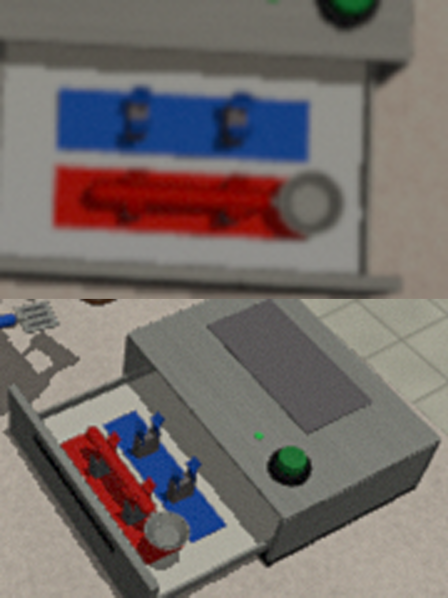

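The red spoon is seated in the red clips, centred, with its bowl at (310,200) in the crop. Now the blue spatula.

Emit:
send_rows(
  rows=[
    {"x": 0.2, "y": 0.03, "z": 0, "ax": 0, "ay": 0, "az": -0.15, "jaw": 0.1},
    {"x": 0.4, "y": 0.06, "z": 0, "ax": 0, "ay": 0, "az": -0.3, "jaw": 0.1},
    {"x": 0.6, "y": 0.1, "z": 0.1, "ax": 0, "ay": 0, "az": -0.45, "jaw": 0.1},
    {"x": 0.716, "y": 0.103, "z": 0.2, "ax": 0, "ay": 0, "az": -0.6, "jaw": 0.1},
    {"x": 0.716, "y": 0.103, "z": 0.265, "ax": 0, "ay": 0, "az": -0.75, "jaw": 0.1},
    {"x": 0.716, "y": 0.103, "z": 0.265, "ax": 0, "ay": 0, "az": -0.9, "jaw": 0.1},
    {"x": 0.716, "y": 0.103, "z": 0.265, "ax": 0, "ay": 0, "az": -1, "jaw": 0.1},
    {"x": 0.716, "y": 0.103, "z": 0.265, "ax": 0, "ay": 0, "az": -1, "jaw": 0.1},
    {"x": 0.716, "y": 0.103, "z": 0.265, "ax": 0, "ay": 0, "az": -1, "jaw": 0.1},
    {"x": 0.716, "y": 0.103, "z": 0.265, "ax": 0, "ay": 0, "az": -1, "jaw": 0.1},
  ],
)

```text
time: 17.95
tool_pos: [509.1, 237.7, 129.8]
tcp_rot: [3.141, 0.0, 2.85]
contact_force: [0.3, -0.1, 0.9]
grip_width: 50.5
finger_force: 0.0
```

Run:
```python
from h import *
whandle('blue','w2')
go(507.5,239.5,3,2.931)
```

```text
blue [ 258  112   33  174 3579] [439.1 254.1   9. ] [575.4 223.5   9. ] mid [507.2 238.8   9. ] len 139.7 ang -0.221
shift [0.01  0.006 0.634] turn [ 0.     0.    -0.077] n 0.63
```

Emit:
send_rows(
  rows=[
    {"x": 0.01, "y": 0.003, "z": 0.2, "ax": 0, "ay": 0, "az": -0.07, "jaw": 0.1},
    {"x": 0.01, "y": 0.003, "z": 0.4, "ax": 0, "ay": 0, "az": -0.07, "jaw": 0.1},
    {"x": 0.01, "y": 0.003, "z": 0.55, "ax": 0, "ay": 0, "az": -0.07, "jaw": 0.1},
    {"x": 0.01, "y": 0.003, "z": 0.61, "ax": 0, "ay": 0, "az": -0.07, "jaw": 0.1},
    {"x": 0.01, "y": 0.003, "z": 0.634, "ax": 0, "ay": 0, "az": -0.07, "jaw": 0.1},
    {"x": 0.01, "y": 0.003, "z": 0.634, "ax": 0, "ay": 0, "az": -0.07, "jaw": -1},
    {"x": 0.01, "y": 0.003, "z": 0.634, "ax": 0, "ay": 0, "az": -0.07, "jaw": -1},
    {"x": 0.01, "y": 0.003, "z": 0.634, "ax": 0, "ay": 0, "az": -0.07, "jaw": -1},
    {"x": 0.01, "y": 0.003, "z": 0.634, "ax": 0, "ay": 0, "az": -0.07, "jaw": -1},
    {"x": 0.01, "y": 0.003, "z": 0.634, "ax": 0, "ay": 0, "az": -0.07, "jaw": -1},
  ],
)

```text
time: 19.25
tool_pos: [507.6, 239.2, 3.4]
tcp_rot: [3.141, 0.001, 2.925]
contact_force: [-0.9, -0.4, 3.9]
grip_width: 17.5
finger_force: 30.0
```

Run:
```python
from h import *
go(584.2,-105.4,150,1.523)
```

```text
shift [-0.746 -1.6   -0.733] turn [1.000e-03 0.000e+00 1.339e+00] n 1.6
```

Emit:
send_rows(
  rows=[
    {"x": 0, "y": 0, "z": -0.3, "ax": 0, "ay": 0, "az": 0, "jaw": -1},
    {"x": 0, "y": 0, "z": -0.6, "ax": 0, "ay": 0, "az": 0, "jaw": -1},
    {"x": -0.1, "y": -0.2, "z": -0.73, "ax": 0, "ay": 0, "az": 0.1, "jaw": -1},
    {"x": -0.2, "y": -0.43, "z": -0.73, "ax": 0, "ay": 0, "az": 0.24, "jaw": -1},
    {"x": -0.3, "y": -0.65, "z": -0.73, "ax": 0, "ay": 0, "az": 0.38, "jaw": -1},
    {"x": -0.4, "y": -0.85, "z": -0.73, "ax": 0, "ay": 0, "az": 0.52, "jaw": -1},
    {"x": -0.4, "y": -0.85, "z": -0.73, "ax": 0, "ay": 0, "az": 0.66, "jaw": -1},
    {"x": -0.4, "y": -0.85, "z": -0.73, "ax": 0, "ay": 0, "az": 0.8, "jaw": -1},
    {"x": -0.4, "y": -0.85, "z": -0.73, "ax": 0, "ay": 0, "az": 0.8, "jaw": -1},
    {"x": -0.4, "y": -0.85, "z": -0.73, "ax": 0, "ay": 0, "az": 0.8, "jaw": -1},
  ],
)

```text
time: 20.5
tool_pos: [548.6, 56.0, 148.7]
tcp_rot: [-3.141, -0.0, 2.09]
contact_force: [-0.1, 0.5, -2.2]
grip_width: 17.1
finger_force: 30.0
```

Run:
```python
from h import *
go(584.2,-105.4,145,1.523)
```

```text
shift [-0.789 -0.246  0.019] turn [-0.    -0.     0.541] n 0.79
```

Emit:
send_rows(
  rows=[
    {"x": -0.2, "y": -0.06, "z": 0, "ax": 0, "ay": 0, "az": 0.14, "jaw": -1},
    {"x": -0.4, "y": -0.12, "z": 0, "ax": 0, "ay": 0, "az": 0.28, "jaw": -1},
    {"x": -0.6, "y": -0.19, "z": 0, "ax": 0, "ay": 0, "az": 0.42, "jaw": -1},
    {"x": -0.789, "y": -0.246, "z": 0.019, "ax": 0, "ay": 0, "az": 0.541, "jaw": -1},
    {"x": -0.789, "y": -0.246, "z": 0.019, "ax": 0, "ay": 0, "az": 0.541, "jaw": -1},
    {"x": -0.789, "y": -0.246, "z": 0.019, "ax": 0, "ay": 0, "az": 0.541, "jaw": -1},
    {"x": -0.789, "y": -0.246, "z": 0.019, "ax": 0, "ay": 0, "az": 0.541, "jaw": -1},
    {"x": -0.789, "y": -0.246, "z": 0.019, "ax": 0, "ay": 0, "az": 0.541, "jaw": -1},
    {"x": -0.789, "y": -0.246, "z": 0.15, "ax": 0, "ay": 0, "az": 0.541, "jaw": -1},
    {"x": -0.789, "y": -0.246, "z": 0.2, "ax": 0, "ay": 0, "az": 0.541, "jaw": -1},
  ],
)

```text
time: 21.75
tool_pos: [583.1, -104.8, 107.8]
tcp_rot: [-3.14, -0.001, 1.522]
contact_force: [0.0, -0.3, -1.3]
grip_width: 17.2
finger_force: 30.0
```

Run:
```python
from h import *
go(584.2,-105.4,61,1.523)
```

```text
shift [-0.003  0.006  0.234] turn [-0.002 -0.001 -0.001] n 0.23
```

Emit:
send_rows(
  rows=[
    {"x": 0, "y": 0.003, "z": 0.06, "ax": 0, "ay": 0, "az": 0, "jaw": -1},
    {"x": 0, "y": 0.003, "z": 0.12, "ax": 0, "ay": 0, "az": 0, "jaw": -1},
    {"x": 0, "y": 0.003, "z": 0.15, "ax": 0, "ay": 0, "az": 0, "jaw": -1},
    {"x": 0, "y": 0.003, "z": 0.17, "ax": 0, "ay": 0, "az": 0, "jaw": -1},
    {"x": 0, "y": 0.003, "z": 0.19, "ax": 0, "ay": 0, "az": 0, "jaw": -1},
    {"x": 0, "y": 0.003, "z": 0.205, "ax": 0, "ay": 0, "az": 0, "jaw": -1},
    {"x": 0, "y": 0.003, "z": 0.22, "ax": 0, "ay": 0, "az": 0, "jaw": -1},
    {"x": 0, "y": 0.003, "z": 0.235, "ax": 0, "ay": 0, "az": 0, "jaw": -1},
    {"x": 0, "y": 0.003, "z": 0.242, "ax": 0, "ay": 0, "az": 0, "jaw": -1},
    {"x": 0, "y": 0.003, "z": 0.242, "ax": 0, "ay": 0, "az": 0, "jaw": -1},
  ],
)

```text
time: 23.0
tool_pos: [585.3, -105.9, 62.2]
tcp_rot: [3.139, 0.001, 1.52]
contact_force: [-2.8, 1.0, 11.1]
grip_width: 17.2
finger_force: 30.0
```

Emit:
send_rows(
  rows=[
    {"x": 0, "y": 0, "z": 0, "ax": 0, "ay": 0, "az": 0, "jaw": -0.3},
    {"x": 0, "y": 0, "z": 0, "ax": 0, "ay": 0, "az": 0, "jaw": -0.3},
    {"x": 0, "y": 0, "z": 0, "ax": 0, "ay": 0, "az": 0, "jaw": -0.3},
    {"x": 0, "y": 0, "z": -0.1, "ax": 0, "ay": 0, "az": 0, "jaw": -0.3},
    {"x": 0, "y": 0, "z": -0.2, "ax": 0, "ay": 0, "az": 0, "jaw": -0.3},
    {"x": 0, "y": 0, "z": -0.2, "ax": 0, "ay": 0, "az": 0, "jaw": -1},
    {"x": 0, "y": 0, "z": -0.2, "ax": 0, "ay": 0, "az": 0, "jaw": -1},
    {"x": 0, "y": 0, "z": -0.2, "ax": 0, "ay": 0, "az": 0, "jaw": -1},
    {"x": 0, "y": 0, "z": -0.14, "ax": 0, "ay": 0, "az": 0, "jaw": -1},
    {"x": 0, "y": 0, "z": -0.11, "ax": 0, "ay": 0, "az": 0, "jaw": -1},
  ],
)

```text
time: 24.25
tool_pos: [583.8, -105.4, 80.9]
tcp_rot: [-3.139, -0.001, 1.52]
contact_force: [-0.5, 0.6, 0.1]
grip_width: 0.6
finger_force: 0.0
```

Emit:
send_rows(
  rows=[
    {"x": 0, "y": 0, "z": 0.015, "ax": 0, "ay": 0, "az": 0, "jaw": -1},
    {"x": 0, "y": 0, "z": 0.03, "ax": 0, "ay": 0, "az": 0, "jaw": -1},
    {"x": 0, "y": 0, "z": 0.033, "ax": 0, "ay": 0, "az": 0, "jaw": -1},
    {"x": 0, "y": 0, "z": 0.033, "ax": 0, "ay": 0, "az": 0, "jaw": -1},
    {"x": 0, "y": 0, "z": -0.1, "ax": 0, "ay": 0, "az": 0, "jaw": -1},
    {"x": 0, "y": 0, "z": -0.4, "ax": 0, "ay": 0, "az": 0, "jaw": -1},
    {"x": 0, "y": -0.2, "z": -0.4, "ax": 0, "ay": 0, "az": -0.1, "jaw": -1},
    {"x": 0, "y": -0.45, "z": -0.4, "ax": 0, "ay": 0, "az": -0.25, "jaw": -1},
    {"x": 0, "y": -0.7, "z": -0.4, "ax": 0, "ay": 0, "az": -0.4, "jaw": -1},
    {"x": 0, "y": -0.98, "z": -0.4, "ax": 0, "ay": 0, "az": -0.55, "jaw": -1},
  ],
)

```text
time: 25.5
tool_pos: [387.5, -95.8, 162.7]
tcp_rot: [3.141, 0.001, 2.102]
contact_force: [0.4, -0.7, 0.7]
grip_width: 0.6
finger_force: 0.0
```

Run:
```python
from h import *
go(400,-96.5,45,3.094)
im,d=snap('top','top5'); s,ds=snap('side','side5')
a=cv2.resize(im[150:230,270:390],(540,360),interpolation=cv2.INTER_CUBIC); b=cv2.resize(s[170:290,260:440],(540,360),interpolation=cv2.INTER_CUBIC)
cv2.imwrite('pics/c5.png',cv2.resize(np.vstack([a,b]),None,fx=.83,fy=.83)[:,:,::-1])
```

```text
shift [-0.034  0.051  0.588] turn [ 0.     0.001 -0.947] n 0.95
```

View pics/c5.png

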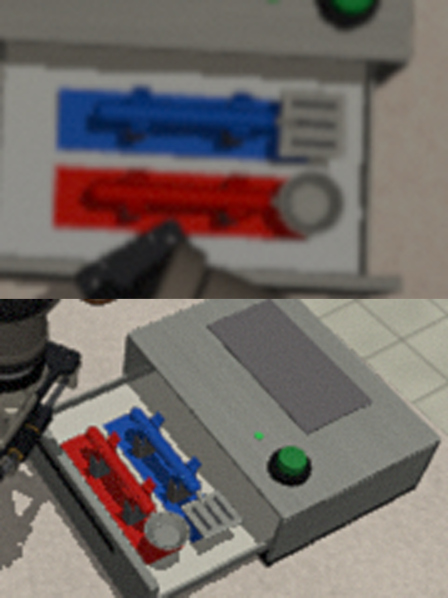

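Both handles are seated and centred, with the bowl and blade at crop (310,200) and (312,122). Next I go down in front of the panel.

Emit:
send_rows(
  rows=[
    {"x": -0.034, "y": 0.051, "z": 0, "ax": 0, "ay": 0, "az": -0.16, "jaw": -1},
    {"x": -0.034, "y": 0.051, "z": 0.1, "ax": 0, "ay": 0, "az": -0.32, "jaw": -1},
    {"x": -0.034, "y": 0.051, "z": 0.2, "ax": 0, "ay": 0, "az": -0.48, "jaw": -1},
    {"x": -0.034, "y": 0.051, "z": 0.3, "ax": 0, "ay": 0, "az": -0.64, "jaw": -1},
    {"x": -0.034, "y": 0.051, "z": 0.4, "ax": 0, "ay": 0, "az": -0.8, "jaw": -1},
    {"x": -0.034, "y": 0.051, "z": 0.5, "ax": 0, "ay": 0, "az": -0.947, "jaw": -1},
    {"x": -0.034, "y": 0.051, "z": 0.588, "ax": 0, "ay": 0, "az": -0.947, "jaw": -1},
    {"x": -0.034, "y": 0.051, "z": 0.588, "ax": 0, "ay": 0, "az": -0.947, "jaw": -1},
    {"x": -0.034, "y": 0.051, "z": 0.588, "ax": 0, "ay": 0, "az": -0.947, "jaw": -1},
    {"x": -0.034, "y": 0.051, "z": 0.588, "ax": 0, "ay": 0, "az": -0.947, "jaw": -1},
  ],
)

```text
time: 26.85
tool_pos: [401.6, -96.8, 45.6]
tcp_rot: [-3.141, 0.002, 3.088]
contact_force: [-0.0, -0.0, -0.4]
grip_width: 0.5
finger_force: 0.0
```

Run:
```python
from h import *
print(bot.get_obs()['tool_pos'])
go(570,-104.7,45,3.094)
go(602,-106.2,45,3.094)
```

```text
[401.59412089 -96.8057614   45.60987535]
shift [-0.843  0.006  0.004] turn [-0.001  0.002 -0.006] n 0.84
shift [-1.003  0.007  0.005] turn [-0.001  0.002 -0.006] n 1.0
```

Emit:
send_rows(
  rows=[
    {"x": -0.1, "y": 0, "z": 0, "ax": 0, "ay": 0, "az": 0, "jaw": -1},
    {"x": -0.16, "y": 0, "z": 0, "ax": 0, "ay": 0, "az": 0, "jaw": -1},
    {"x": -0.2, "y": 0, "z": 0, "ax": 0, "ay": 0, "az": 0, "jaw": -1},
    {"x": -0.24, "y": 0, "z": 0, "ax": 0, "ay": 0, "az": 0, "jaw": -1},
    {"x": -0.3, "y": 0, "z": 0, "ax": 0, "ay": 0, "az": 0, "jaw": -1},
    {"x": -0.38, "y": 0, "z": 0, "ax": 0, "ay": 0, "az": 0, "jaw": -1},
    {"x": -0.47, "y": 0, "z": 0, "ax": 0, "ay": 0, "az": 0, "jaw": -1},
    {"x": -0.56, "y": 0, "z": 0, "ax": 0, "ay": 0, "az": 0, "jaw": -1},
    {"x": -0.65, "y": 0, "z": 0, "ax": 0, "ay": 0, "az": 0, "jaw": -1},
    {"x": -0.73, "y": 0, "z": 0, "ax": 0, "ay": 0, "az": 0, "jaw": -1},
  ],
)

```text
time: 28.1
tool_pos: [545.5, -103.2, 44.3]
tcp_rot: [3.14, -0.005, 3.089]
contact_force: [-5.7, 3.0, 3.4]
grip_width: 0.4
finger_force: 3.1
```

Run:
```python
from h import *
print(bot.get_obs()['tool_pos'],bot.get_obs()['contact_force'])
go(600,-106.2,45,3.094)
```

```text
[ 545.47158212 -103.20006723   44.34569788] [-5.7212997   3.00987205  3.43200003]
shift [-0.273 -0.001 -0.005] turn [ 0.002 -0.004 -0.005] n 0.27
```

Emit:
send_rows(
  rows=[
    {"x": -0.06, "y": 0, "z": 0, "ax": 0, "ay": 0, "az": 0, "jaw": -1},
    {"x": -0.12, "y": 0, "z": 0, "ax": 0, "ay": 0, "az": 0, "jaw": -1},
    {"x": -0.16, "y": 0, "z": 0, "ax": 0, "ay": 0, "az": 0, "jaw": -1},
    {"x": -0.19, "y": 0, "z": 0, "ax": 0, "ay": 0, "az": 0, "jaw": -1},
    {"x": -0.21, "y": 0, "z": 0, "ax": 0, "ay": 0, "az": 0, "jaw": -1},
    {"x": -0.23, "y": 0, "z": 0, "ax": 0, "ay": 0, "az": 0, "jaw": -1},
    {"x": -0.245, "y": 0, "z": 0, "ax": 0, "ay": 0, "az": 0, "jaw": -1},
    {"x": -0.26, "y": 0, "z": 0, "ax": 0, "ay": 0, "az": 0, "jaw": -1},
    {"x": -0.268, "y": 0, "z": 0, "ax": 0, "ay": 0, "az": 0, "jaw": -1},
    {"x": -0.268, "y": 0, "z": 0, "ax": 0, "ay": 0, "az": 0, "jaw": -1},
  ],
)

```text
time: 29.35
tool_pos: [599.6, -106.6, 44.3]
tcp_rot: [3.141, -0.002, 3.088]
contact_force: [-3.7, 3.2, -0.5]
grip_width: 0.2
finger_force: 1.6
```

Emit:
send_rows(
  rows=[
    {"x": -0.005, "y": 0, "z": 0, "ax": 0, "ay": 0, "az": 0, "jaw": -1},
    {"x": -0.01, "y": 0, "z": 0, "ax": 0, "ay": 0, "az": 0, "jaw": -1},
    {"x": -0.015, "y": 0, "z": 0, "ax": 0, "ay": 0, "az": 0, "jaw": -1},
    {"x": -0.015, "y": 0, "z": 0, "ax": 0, "ay": 0, "az": 0, "jaw": -1},
    {"x": -0.015, "y": 0, "z": 0, "ax": 0, "ay": 0, "az": 0, "jaw": -1},
    {"x": -0.015, "y": 0, "z": 0, "ax": 0, "ay": 0, "az": 0, "jaw": -1},
    {"x": -0.015, "y": 0, "z": 0, "ax": 0, "ay": 0, "az": 0, "jaw": -1},
    {"x": -0.015, "y": 0, "z": 0, "ax": 0, "ay": 0, "az": 0, "jaw": -1},
    {"x": -0.015, "y": 0, "z": 0, "ax": 0, "ay": 0, "az": 0, "jaw": -1},
    {"x": -0.015, "y": 0, "z": 0, "ax": 0, "ay": 0, "az": 0, "jaw": -1},
  ],
)

```text
time: 30.6
tool_pos: [602.4, -107.0, 44.4]
tcp_rot: [3.141, -0.002, 3.088]
contact_force: [-5.1, 4.3, -1.8]
grip_width: 0.1
finger_force: 2.4
```

Emit:
send_rows(
  rows=[
    {"x": 0, "y": 0, "z": 0, "ax": 0, "ay": 0, "az": 0, "jaw": -1},
    {"x": 0.05, "y": 0, "z": 0, "ax": 0, "ay": 0, "az": 0, "jaw": -1},
    {"x": 0.2, "y": 0, "z": 0, "ax": 0, "ay": 0, "az": 0, "jaw": -1},
    {"x": 0.4, "y": 0, "z": 0, "ax": 0, "ay": 0, "az": 0, "jaw": -1},
    {"x": 0.6, "y": 0, "z": 0, "ax": 0, "ay": 0, "az": 0, "jaw": -1},
    {"x": 0.8, "y": 0, "z": 0, "ax": 0, "ay": 0, "az": 0, "jaw": -1},
    {"x": 0.99, "y": 0, "z": -0.3, "ax": 0, "ay": 0, "az": 0, "jaw": -1},
    {"x": 0.99, "y": 0, "z": -0.6, "ax": 0, "ay": 0, "az": 0, "jaw": -1},
    {"x": 0.99, "y": 0, "z": -0.8, "ax": 0, "ay": 0, "az": 0, "jaw": -1},
    {"x": 0.99, "y": 0, "z": -0.8, "ax": 0, "ay": 0, "az": 0, "jaw": -1},
  ],
)

```text
time: 31.85
tool_pos: [407.7, -98.1, 208.7]
tcp_rot: [-3.138, 0.01, 3.088]
contact_force: [0.3, 0.1, 0.2]
grip_width: 0.8
finger_force: 0.0
```

Run:
```python
from h import *
s,_=snap('side','side6')
cv2.imwrite('pics/c6.png',cv2.resize(s[100:400,160:560,::-1],None,fx=1.9,fy=1.9,interpolation=cv2.INTER_CUBIC))
```

```text
(no output)
```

View pics/c6.png

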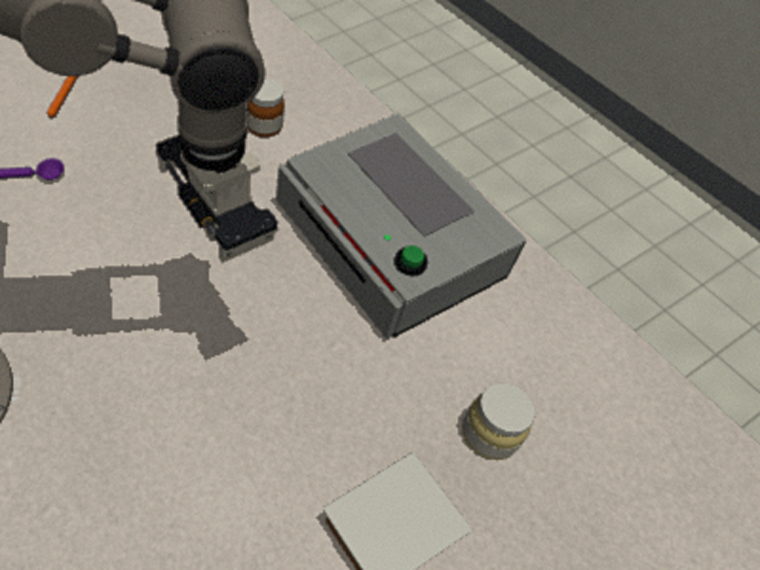

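The tray is shut and staying shut: the front panel at (335,250) is flush as in the first picture, and the jars and box have not moved. I'm handing in.

```bash
python3 -c "
from plant import bot
print(bot.close_job())"
```

```text
the job is handed in; nothing more can be done
None
```

The tray popped out when I pressed the button; the red spoon and blue spatula are seated centred in their clips, the tray is latched shut, the meal box and jars were left alone, and the job was handed in at about 32 s (no verdict was returned).

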